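# Sort and nest the sample cups by colour beside the analyser

## Robot

A 6-joint arm with a two-finger parallel gripper is mounted at the origin on the work surface. World frame = base frame: x ahead of the robot, y to its left, z up, the work surface at z = 0. Lengths are in m, angles in rad, forces in N, time in s.
With the tool pointing down it reaches from about 0.35 to 0.775 m from the base axis. Payload 5.5 kg.
Tool frame: the origin (TCP) lies midway between the tips of the shut fingers; the grasp point (between the pads) lies 19 mm behind it; z points along the fingers, y is the line along which they close (so a half turn about z gives the same grasp; the last joint's range is limited). The gripper opens to 85 mm and grips with 20 to 120 N. Pads are 22 mm wide; open, the fingers measure 114 mm over their backs; the gripper's body (76 mm by 85 mm) begins 54 mm behind the grasp point. The pads swing forward as they close: fully open they stand 13 mm farther back than shut.
Start: joints at [1.001, 0.313, 0.046, 1.304, 0, 1.431], TCP at [0.24, 0.523, 0.231] pointing down, gripper open.
Joint ranges: [-2.76, 2.76], [-0.86, 1.69], [-1.03, 1.26], [-2.2, 2.34], [-1.47, 1.5], [-3.14, 3.14]. Speed limits (rad/s): [2.57, 2.57, 3.14, 3.14, 3.14, 3.14].

## Interface

Orientations are given as a unit quaternion [w, x, y, z].
In Python, from workcell import telemetry, imaging, env gives the robot as it stands. The module is installed in compiled form; this text tells all that it offers.
- The arm moves only by the tool step_arm, never from a script. Its argument "moves" is a list of rows, each a list of 3 entries, a list of its own where there are three numbers: the shift along the tool's x, y, z in mm, then the turn, a rotation vector about the tool's x, y, z in rad, then the finger opening in mm, from 0 to 85.4. A call has 1 to 8 rows; each row is the pose to reach, as a shift and turn from the pose commanded when the call began, along the tool's axes at that moment; what a row does not reach only later rows make up. A row lasts 1/12 s, in which the tool goes at most 41.7 mm and 7.16 degrees, less where a joint would pass 70% of its speed; a pose out of reach is approached as far as the arm can. A call with a gripper value outside its range is refused whole. The fingers move at their own pace and stop on an object; "grip_force" is the grip in N (left out, the last holds). Time passes only in rows, so rows that repeat a pose let the fingers close. It gives the time, the measured TCP pose, the force, the opening and the grip force at its end, in the units of the state.
- telemetry.get_state(): the state, without advancing time (a new reading comes with each control period).
- imaging.read_camera(name): name is "side" or "top" or "wrist"; returns the picture (400x640x3 uint8, red, green, blue); there is no depth.
- imaging.camera_params(name): a dict with "camera_matrix" (3x3 intrinsics, pixels), "pose" (4x4, takes a point from camera to world coordinates). Camera axes: x right, y up, looking along -z (the intrinsics and any distortion apply to the point x, -y, -z); pixel columns grow to the right and rows downward; lengths in m; the calibration is good to about 2 mm. A picture is of the moment at which its call begins: read the wrist's pose just before it. camera_params takes no time and is no camera call; for the wrist camera it gives the pose at the moment of the call.
- env.hand_in(): hands the job in; it is judged then, once.
The state is a dict: "clock": time; "joint_pos": joint angles; "qvel": joint speeds; "tau": joint torques, N m; "tcp_pos": TCP position; "orientation": TCP orientation; "wrist_force": force on the tool from outside, world axes, zero at the start; "ft_torque": the same for the moment, N m; "finger_gap": finger opening in m; "grip_force": force on a finger pad.
Only numpy, scipy, OpenCV 4.12 (cv2) and the standard library are available. Lean on these libraries where they do the work, as an engineer would, in place of code of your own. Each camera call takes 0.05 s, during which the arm holds its last target. There are 200 camera calls.

## Task

Clear the bench after the run: gather the four sample cups by colour, so that the two orange cups stand upright as one nested stack in the orange tray and the two blue cups stand upright as one nested stack in the blue tray; the trays may start with cups of the wrong colour in them. Do not tip any cup over, and leave the bottle, the jar, the tip box and the mouse where they are.

Things in the scene. Friction and masses are not known exactly. Their poses are not given: they have to be found in the camera images.
- orange_cup1: orange plastic sample cup, 90 mm tall, about 60 g: foot 40 mm diameter, tapering out to 53 mm at height 60 mm, then a straight collar 60 mm across up to the rim (grip here); mouth 56 mm, wall 2 mm, inner floor 32 mm above the underside. A nested cup stands 32 mm higher than the one below. Origin: centre of the underside, z up.
- orange_cup2: orange plastic sample cup, 90 mm tall, about 60 g: foot 40 mm diameter, tapering out to 53 mm at height 60 mm, then a straight collar 60 mm across up to the rim (grip here); mouth 56 mm, wall 2 mm, inner floor 32 mm above the underside. A nested cup stands 32 mm higher than the one below. Origin: centre of the underside, z up.
- blue_cup1: blue plastic sample cup, 90 mm tall, about 60 g: foot 40 mm diameter, tapering out to 53 mm at height 60 mm, then a straight collar 60 mm across up to the rim (grip here); mouth 56 mm, wall 2 mm, inner floor 32 mm above the underside. A nested cup stands 32 mm higher than the one below. Origin: centre of the underside, z up.
- blue_cup2: blue plastic sample cup, 90 mm tall, about 60 g: foot 40 mm diameter, tapering out to 53 mm at height 60 mm, then a straight collar 60 mm across up to the rim (grip here); mouth 56 mm, wall 2 mm, inner floor 32 mm above the underside. A nested cup stands 32 mm higher than the one below. Origin: centre of the underside, z up.
- orange_tray: orange open square tray fixed to the bench, outside 110 x 110 mm, 35 mm high, walls and floor 5 mm thick; origin at the centre of its underside, axes along its sides. At the start one cup, of either colour, stands in it (underside 5 mm above the bench)
- blue_tray: blue open square tray fixed to the bench, outside 110 x 110 mm, 35 mm high, walls and floor 5 mm thick; origin at the centre of its underside, axes along its sides. At the start one cup, of either colour, stands in it (underside 5 mm above the bench)
- mat: dark teal rubber bench mat, fixed, 180 mm (x) by 620 mm (y), 5 mm thick; origin at the centre of its underside. Bottle, jar, mouse and the two cups outside the trays start on it.
- tall_bottle: dark brown reagent bottle with a black cap, 60 mm diameter, 170 mm tall, standing; origin at the centre of its underside. Leave alone.
- white_jar: white jar, 60 mm diameter, 110 mm tall, standing; origin at the centre of its underside. Leave alone.
- tip_box: grey pipette-tip box with a clear lid, 85 mm (x) by 120 mm (y) by 52 mm tall; origin at the centre of its underside. Leave alone.
- mouse: black computer mouse, 100 mm (x) by 60 mm (y) by 29 mm tall; origin at the centre of its underside. Leave alone.

How it is judged:
By the outcome, as a careful person would: the job done as asked, in the order asked, and still so for the second after the job is handed in, with the robot touching nothing.
It also fails if it takes over 72 s, if anything falls off the work surface, if the arm or the gripper's body presses on something with over 40 N, if the wrist force passes 120 N, or if a joint passes its speed limit or range.

## Working session

There is one attempt and no reset: what is moved stays moved. The work goes in short steps, Python scripts to look and compute and a tool call to move; the robot and the scene stay as the last step left them, time stands still between calls to the robot, and variables do not carry over. Pictures are saved under pics/ and viewed, at most 10 in all, crops included, and the job is handed in when it is done.

Besides the shell and the picture viewer there is one more tool, called after "Emit:" as name(argument=value, ...) on one line, values as JSON. step_arm: Moves the arm, as the interface text tells. Its arguments: {"type":"object","properties":{"moves":{"type":"array"},"grip_force":{"type":"number"}},"required":["moves"]}

```bash
mkdir -p pics
python3 - <<'E'
from workcell import telemetry, imaging
import cv2,numpy as np
s=telemetry.get_state();print({k:np.round(v,3).tolist() for k,v in s.items()})
for n in("top","side"):
    im=imaging.read_camera(n);np.save(f"pics/{n}0.npy",im);cv2.imwrite(f"pics/{n}0.png",im[:,:,::-1])
    p=imaging.camera_params(n);print(n,{k:np.round(v,3).tolist() if not isinstance(v,str) else v for k,v in p.items()})
E
```

```text
{'clock': 0.0, 'joint_pos': [1.001, 0.314, 0.045, 1.304, 0.0, 1.431], 'qvel': [0.0, 0.001, -0.0, 0.0, 0.001, 0.0], 'tau': [-0.0, -48.063, 29.853, 0.019, -0.0, -0.0], 'tcp_pos': [0.239, 0.522, 0.23], 'orientation': [-0.0, 0.213, 0.977, -0.001], 'wrist_force': [0.731, -0.093, 0.633], 'ft_torque': [0.027, 0.002, 0.036], 'grip_force': 0.0, 'finger_gap': 0.085}
top {'camera_matrix': [[388.717, 0.0, 321.161], [0.0, 388.717, 200.818], [0.0, 0.0, 1.0]], 'pose': [[-0.001, 0.996, -0.093, 0.45], [-0.999, -0.004, -0.033, -0.014], [-0.033, 0.093, 0.995, 0.964], [0.0, 0.0, 0.0, 1.0]]}
side {'camera_matrix': [[491.646, 0.0, 318.123], [0.0, 491.646, 200.865], [0.0, 0.0, 1.0]], 'pose': [[0.963, 0.139, -0.232, 0.336], [-0.27, 0.506, -0.819, -0.756], [0.004, 0.851, 0.525, 0.523], [0.0, 0.0, 0.0, 1.0]]}
```

View pics/top0.png

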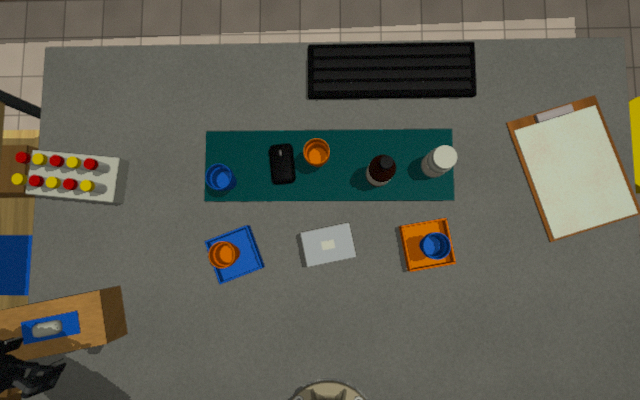

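View pics/side0.png

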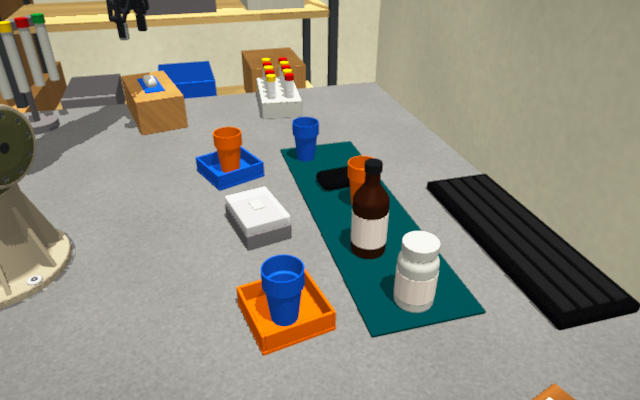

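The top view shows a blue cup at (220,179) and an orange cup at (316,152) on the mat, next to the mouse. There is an orange cup in the blue tray at (223,254) and a blue cup in the orange tray at (435,245). All four stand upright. The bottle is at (380,170) and the jar at (440,160).

```bash
cat > m.py <<'E'
import numpy as np,cv2
from workcell import imaging,telemetry
def rays(n,px,z,P=None):
    p=P or imaging.camera_params(n);K=np.array(p["camera_matrix"]);T=np.array(p["pose"])
    d=p.get("distortion"); px=np.asarray(px,float).reshape(-1,1,2)
    q=cv2.undistortPoints(px,K,None if d is None else np.array(d)).reshape(-1,2)
    v=np.c_[q[:,0],-q[:,1],-np.ones(len(q))]@T[:3,:3].T;o=T[:3,3]
    return (o+v*((z-o[2])/v[:,2])[:,None])[:,:2],o
def mask(im,c):
    h=cv2.cvtColor(im,cv2.COLOR_RGB2HSV)
    lo,hi=((3,150,70),(20,255,255)) if c=="o" else ((102,150,60),(125,255,255))
    return cv2.inRange(h,lo,hi)
def blobs(m,amin=250):
    return [c[:,0] for c in cv2.findContours(m,cv2.RETR_EXTERNAL,cv2.CHAIN_APPROX_NONE)[0] if cv2.contourArea(c)>amin]
def cup(n,c,rim,P=None):
    w,o=rays(n,c,rim,P);u=w.mean(0)-o[:2];u/=np.linalg.norm(u);t=np.array([-u[1],u[0]])
    a,b=w@u,w@t
    return u*(a.max()-.030)+t*(b.max()+b.min())/2,np.ptp(b)
E
python3 - <<'E'
from m import *
print(imaging.camera_params("top").keys())
im=np.load("pics/top0.npy")
for c in "ob":
    for b in blobs(mask(im,c)):
        ctr=b.mean(0)
        if not(195<ctr[0]<470 and 120<ctr[1]<290):continue
        w,_=rays("top",b,.035);r=cv2.minAreaRect((w*1000).astype(np.float32))
        print(c,ctr.round(),len(b),"cup@.095",[np.round(x,4) for x in cup("top",b,.095)],"rect",np.round(r[0]),np.round(r[1]),round(r[2]))
E
```

```text
dict_keys(['camera_matrix', 'pose'])
o [223. 254.] 78 cup@.095 [array([0.4119, 0.2381]), np.float64(0.057)] rect [409. 251.] [59. 72.] 0
o [427. 244.] 184 cup@.095 [array([ 0.4318, -0.2519]), np.float64(0.1221)] rect [ 433. -233.] [110. 115.] 10
o [316. 151.] 77 cup@.095 [array([0.6464, 0.0259]), np.float64(0.0607)] rect [658.  29.] [63. 67.] 90
b [435. 246.] 79 cup@.095 [array([ 0.4316, -0.2377]), np.float64(0.0554)] rect [ 430. -251.] [68. 58.] 90
b [233. 253.] 222 cup@.095 [array([0.408 , 0.2403]), np.float64(0.1175)] rect [411. 225.] [109. 116.] 21
b [220. 177.] 82 cup@.095 [array([0.5886, 0.249 ]), np.float64(0.0601)] rect [598. 263.] [67. 74.] 11
```

Emit:
step_arm(moves=[[[-275, -186, 40], [0, 0, -0.43], 85], [[-275, -186, 40], [0, 0, -0.43], 85], [[-275, -186, 40], [0, 0, -0.43], 85], [[-275, -186, 40], [0, 0, -0.43], 85], [[-275, -186, 40], [0, 0, -0.43], 85], [[-275, -186, 40], [0, 0, -0.43], 85], [[-275, -186, 40], [0, 0, -0.43], 85], [[-275, -186, 40], [0, 0, -0.43], 85]], grip_force=30)

```text
clock: 0.77
tcp_pos: [0.4075, 0.2454, 0.192]
orientation: [-0.0, -0.0, 1.0, -0.0]
wrist_force: [0.2, 0.4, 0.3]
finger_gap: 0.0849
grip_force: 0.0
```

Run:
```python
from m import *
s=telemetry.get_state();print(s["clock"],np.round(s["tcp_pos"],4),np.round(s["orientation"],3))
P=imaging.camera_params("wrist");im=imaging.read_camera("wrist");print(np.round(P["pose"],3).tolist())
cv2.imwrite("pics/w1.png",im[:,:,::-1])
for b in blobs(mask(im,"o")): print(b.mean(0).round(),len(b),cup("wrist",b,.095,P))
```

```text
0.7667 [0.4075 0.2454 0.192 ] [-0. -0.  1. -0.]
[[0.0, -0.948, -0.318, 0.326], [1.0, -0.0, 0.001, 0.246], [-0.001, -0.318, 0.948, 0.335], [0.0, 0.0, 0.0, 1.0]]
[307. 202.] 214 (array([0.41206429, 0.23725368]), np.float64(0.05904642369499205))
```

View pics/w1.png

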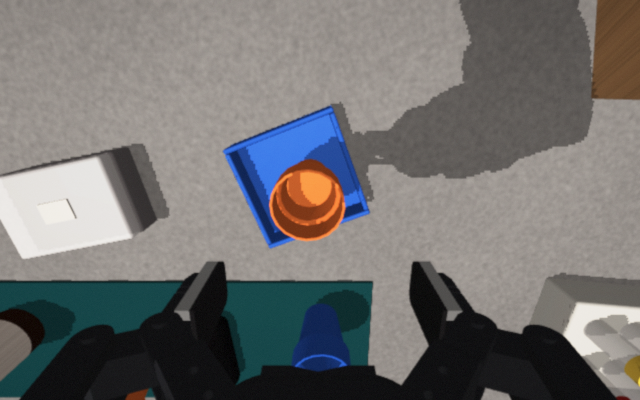

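The wrist view shows the orange cup's rim near (307,202) in the blue tray. Its measured position agrees with the top view to 1 mm, so I'll descend.

Emit:
step_arm(moves=[[[0, -1, 40], [0, 0, 0], 85], [[0, -1, 80], [0, 0, 0], 85], [[0, -1, 110], [0, 0, 0], 85], [[0, -1, 127], [0, 0, 0], 85], [[0, -1, 127], [0, 0, 0], 85], [[0, -1, 127], [0, 0, 0], 85]])

```text
clock: 1.32
tcp_pos: [0.4061, 0.246, 0.0648]
orientation: [-0.001, -0.0, 1.0, -0.0]
wrist_force: [0.4, 0.0, 1.0]
finger_gap: 0.0852
grip_force: 0.0
```

Emit:
step_arm(moves=[[[-6, -8, 1], [0, 0, 0], 85], [[-6, -8, 1], [0, 0, 0], 85], [[-6, -8, 1], [0, 0, 0], 50], [[-6, -8, 1], [0, 0, 0], 50], [[-6, -8, 1], [0, 0, 0], 50], [[-6, -8, 1], [0, 0, 0], 50], [[-6, -8, 1], [0, 0, 0], 50], [[-6, -8, 1], [0, 0, 0], 50]])

```text
clock: 1.98
tcp_pos: [0.4141, 0.2383, 0.0658]
orientation: [0.001, -0.0, 1.0, 0.0]
wrist_force: [-0.1, -1.5, 5.0]
finger_gap: 0.0599
grip_force: 31.5
```

Emit:
step_arm(moves=[[[0, 0, -30], [0, 0, 0], 50], [[0, 0, -65], [0, 0, 0], 50], [[-16, -38, -70], [0, 0, 0], 50], [[-32, -74, -70], [0, 0, 0], 50], [[-46, -110, -70], [0, 0, 0], 50], [[-56, -138, -70], [0, 0, 0], 50], [[-56, -138, -60], [0, 0, 0], 50], [[-56, -138, -50], [0, 0, 0], 50]])

```text
clock: 2.65
tcp_pos: [0.4704, 0.0991, 0.1148]
orientation: [0.001, 0.002, 1.0, 0.0]
wrist_force: [0.0, 0.6, -1.5]
finger_gap: 0.0599
grip_force: 33.6
```

Emit:
step_arm(moves=[[[0, 0, 25], [0, 0, 0], 50], [[0, 0, 45], [0, 0, 0], 50], [[0, 0, 53], [0, 0, 0], 50], [[0, 0, 53], [0, 0, 0], 50], [[0, 0, 53], [0, 0, 0], 50]])

```text
clock: 3.07
tcp_pos: [0.4682, 0.1013, 0.061]
orientation: [-0.001, -0.001, 1.0, 0.0]
wrist_force: [-0.6, -0.3, 0.2]
finger_gap: 0.0596
grip_force: 32.7
```

Emit:
step_arm(moves=[[[0, 0, 2], [0, 0, 0], 50], [[0, 0, 2], [0, 0, 0], 50]])

```text
clock: 3.23
tcp_pos: [0.469, 0.101, 0.0594]
orientation: [-0.0, -0.001, 1.0, 0.0]
wrist_force: [0.7, -0.1, -0.7]
finger_gap: 0.0597
grip_force: 32.8
```

Emit:
step_arm(moves=[[[0, 0, 2], [0, 0, 0], 50], [[0, 0, 2], [0, 0, 0], 50]])

```text
clock: 3.4
tcp_pos: [0.4696, 0.1008, 0.0593]
orientation: [0.001, -0.0, 1.0, 0.0]
wrist_force: [-5.2, 0.6, 14.0]
finger_gap: 0.0599
grip_force: 34.1
```

Emit:
step_arm(moves=[[[0, 0, 0], [0, 0, 0], 85], [[0, 0, 0], [0, 0, 0], 85], [[0, 0, 0], [0, 0, 0], 85], [[0, 0, -35], [0, 0, 0], 85], [[0, 0, -70], [0, 0, 0], 85], [[-20, 24, -85], [0, 0, 0], 85], [[-40, 50, -85], [0, 0, 0], 85], [[-60, 76, -85], [0, 0, 0], 85]])

```text
clock: 4.07
tcp_pos: [0.5311, 0.1771, 0.1444]
orientation: [0.002, 0.001, 1.0, 0.0]
wrist_force: [0.7, -0.4, 0.5]
finger_gap: 0.0849
grip_force: 0.0
```

Emit:
step_arm(moves=[[[-25, 30, 0], [0, 0, 0], 85], [[-50, 60, 0], [0, 0, 0], 85], [[-60, 72, 0], [0, 0, 0], 85], [[-60, 72, 0], [0, 0, 0], 85], [[-60, 72, 0], [0, 0, 0], 85]])

```text
clock: 4.48
tcp_pos: [0.5888, 0.2487, 0.1413]
orientation: [-0.001, -0.001, 1.0, -0.0]
wrist_force: [-0.7, 0.1, -0.1]
finger_gap: 0.085
grip_force: 0.0
```

Run:
```python
from m import *
im=imaging.read_camera("side");s=telemetry.get_state();print(s["clock"],np.round(s["tcp_pos"],4))
cv2.imwrite("pics/s1.png",im[:,:,::-1])
im=imaging.read_camera("top")
for b in blobs(mask(im,"o")):
    if 195<b.mean(0)[0]<400: print(b.mean(0).round(),cup("top",b,.09))
```

```text
4.5333 [0.5882 0.2479 0.1416]
[283. 230.] (array([0.46765166, 0.10213437]), np.float64(0.060239035681925956))
[316. 151.] (array([0.64719376, 0.02608859]), np.float64(0.061043941796163084))
```

View pics/s1.png

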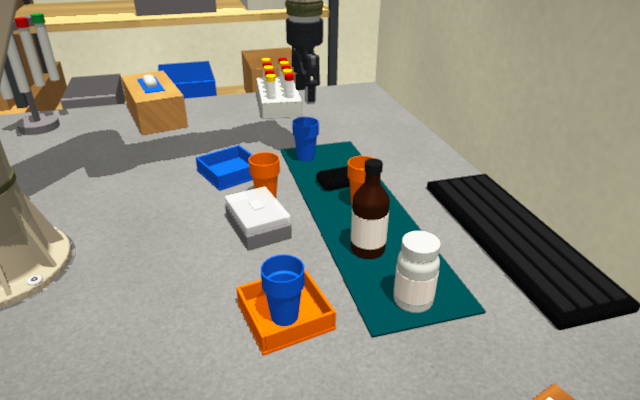

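The side view shows orange cup C upright on the bench at about (264,172), with the blue tray now empty. The gripper is directly above the blue mat cup at (305,135).

Emit:
step_arm(moves=[[[0, 0, 35], [0, 0, 0], 85], [[0, 0, 65], [0, 0, 0], 85], [[0, 0, 77], [0, 0, 0], 85], [[0, 0, 77], [0, 0, 0], 50], [[0, 0, 77], [0, 0, 0], 50], [[0, 0, 77], [0, 0, 0], 50], [[0, 0, 77], [0, 0, 0], 50], [[0, 0, 77], [0, 0, 0], 50]])

```text
clock: 5.25
tcp_pos: [0.5902, 0.2484, 0.0673]
orientation: [0.001, 0.0, 1.0, 0.0]
wrist_force: [0.3, -0.2, -0.5]
finger_gap: 0.0606
grip_force: 32.5
```

Emit:
step_arm(moves=[[[0, 0, -30], [0, 0, 0], 50], [[0, 0, -60], [0, 0, 0], 50], [[35, -5, -65], [0, 0, 0], 50], [[75, -10, -65], [0, 0, 0], 50], [[115, -15, -65], [0, 0, 0], 50], [[150, -20, -65], [0, 0, 0], 50], [[178, -23, -65], [0, 0, 0], 50], [[178, -23, -60], [0, 0, 0], 50]])

```text
clock: 5.92
tcp_pos: [0.4056, 0.2246, 0.1265]
orientation: [-0.001, -0.001, 1.0, -0.0]
wrist_force: [0.1, 0.7, -1.0]
finger_gap: 0.0607
grip_force: 33.0
```

Emit:
step_arm(moves=[[[0, 0, 30], [0, 0, 0], 50], [[0, 0, 50], [0, 0, 0], 50], [[0, 0, 58], [0, 0, 0], 50], [[0, 0, 60], [0, 0, 0], 50], [[0, 0, 61], [0, 0, 0], 50]])

```text
clock: 6.33
tcp_pos: [0.4115, 0.2256, 0.0657]
orientation: [0.0, -0.0, 1.0, 0.0]
wrist_force: [-5.5, -0.8, 13.9]
finger_gap: 0.0604
grip_force: 33.6
```

Emit:
step_arm(moves=[[[0, 0, 0], [0, 0, 0], 85], [[0, 0, 0], [0, 0, 0], 85], [[0, 0, 0], [0, 0, 0], 85], [[0, 0, -35], [0, 0, 0], 85], [[0, 0, -70], [0, 0, 0], 85], [[-2, -35, -85], [0, 0, 0], 85], [[-4, -75, -85], [0, 0, 0], 85], [[-5, -115, -85], [0, 0, 0], 85]])

```text
clock: 7.0
tcp_pos: [0.4179, 0.1097, 0.1514]
orientation: [0.002, -0.002, 1.0, 0.0]
wrist_force: [1.2, -0.6, 0.1]
finger_gap: 0.0846
grip_force: 0.0
```

Emit:
step_arm(moves=[[[0, -40, 0], [0, 0, 0], 85], [[-2, -80, 0], [0, 0, 0], 85], [[-5, -120, 0], [0, 0, 0], 85], [[-8, -160, 0], [0, 0, 0], 85], [[-10, -200, 0], [0, 0, 0], 85], [[-12, -240, 0], [0, 0, 0], 85], [[-14, -280, 0], [0, 0, 0], 85], [[-15, -320, 0], [0, 0, 0], 85]])

```text
clock: 7.67
tcp_pos: [0.4313, -0.2122, 0.1499]
orientation: [0.001, 0.0, 1.0, -0.0]
wrist_force: [0.7, 0.8, -0.5]
finger_gap: 0.085
grip_force: 0.0
```

Emit:
step_arm(moves=[[[0, -15, 0], [0, 0, 0], 85], [[0, -28, 0], [0, 0, 0], 85], [[0, -28, 0], [0, 0, 0], 85], [[0, -28, 0], [0, 0, 0], 85]])

```text
clock: 8.0
tcp_pos: [0.431, -0.2377, 0.1493]
orientation: [-0.0, 0.0, 1.0, 0.0]
wrist_force: [-0.5, -0.0, 0.4]
finger_gap: 0.0847
grip_force: 0.0
```

Run:
```python
from m import *
im=imaging.read_camera("side");s=telemetry.get_state();print(s["clock"],np.round(s["tcp_pos"],4))
cv2.imwrite("pics/s2.png",im[:,:,::-1])
P=imaging.camera_params("wrist");im=imaging.read_camera("wrist")
for b in blobs(mask(im,"b")): print("w",b.mean(0).round(),len(b),cup("wrist",b,.095,P))
im=imaging.read_camera("top");cv2.imwrite("pics/t2.png",im[:,:,::-1])
h=cv2.cvtColor(im,cv2.COLOR_RGB2HSV);print(h[235:270:5,215:255:8,:].tolist()[3:6])
```

```text
8.05 [ 0.431  -0.2369  0.1493]
w [312. 216.] 256 (array([ 0.43101101, -0.2402983 ]), np.float64(0.05812612003172263))
[[[107, 236, 82], [109, 217, 95], [108, 217, 176], [107, 239, 114], [107, 216, 178]], [[107, 227, 83], [107, 222, 99], [107, 216, 176], [107, 213, 141], [107, 216, 177]], [[107, 220, 140], [108, 229, 89], [107, 221, 174], [106, 255, 92], [107, 215, 177]]]
```

View pics/t2.png

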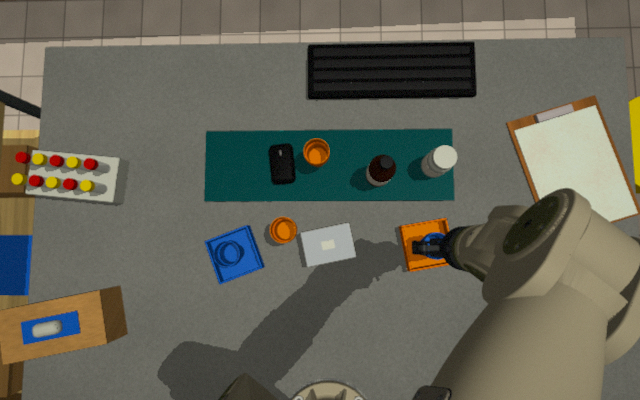

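The top view shows blue cup A standing in the blue tray near (230,253) and orange cup C at (283,230). The gripper is over blue cup B at (433,246). Next I'll grasp B.

Emit:
step_arm(moves=[[[0, -2, 40], [0, 0, 0], 85], [[0, -2, 70], [0, 0, 0], 85], [[0, -2, 84], [0, 0, 0], 85], [[0, -2, 84], [0, 0, 0], 50], [[0, -2, 84], [0, 0, 0], 50], [[0, -2, 84], [0, 0, 0], 50], [[0, -2, 84], [0, 0, 0], 50], [[0, -2, 84], [0, 0, 0], 50]])

```text
clock: 8.82
tcp_pos: [0.4322, -0.2402, 0.0668]
orientation: [0.001, -0.0, 1.0, -0.001]
wrist_force: [0.1, 0.3, -0.4]
finger_gap: 0.0603
grip_force: 32.5
```

Emit:
step_arm(moves=[[[0, 0, -30], [0, 0, 0], 50], [[0, 0, -65], [0, 0, 0], 50], [[0, 10, -100], [0, 0, 0], 50], [[0, 40, -124], [0, 0, 0], 50], [[2, 80, -124], [0, 0, 0], 50], [[4, 120, -124], [0, 0, 0], 50], [[6, 160, -124], [0, 0, 0], 50], [[8, 200, -124], [0, 0, 0], 50]])

```text
clock: 9.48
tcp_pos: [0.4232, -0.0384, 0.1907]
orientation: [0.001, 0.0, 1.0, -0.0]
wrist_force: [1.5, 0.6, 0.1]
finger_gap: 0.0607
grip_force: 33.1
```

Emit:
step_arm(moves=[[[2, 40, 0], [0, 0, 0], 50], [[4, 80, 0], [0, 0, 0], 50], [[6, 120, 0], [0, 0, 0], 50], [[8, 160, 0], [0, 0, 0], 50], [[10, 200, 0], [0, 0, 0], 50], [[11, 235, 0], [0, 0, 0], 50], [[12, 255, 0], [0, 0, 0], 50], [[12, 265, 0], [0, 0, 0], 50]])

```text
clock: 10.15
tcp_pos: [0.411, 0.228, 0.1904]
orientation: [0.001, -0.002, 1.0, 0.001]
wrist_force: [-0.1, -0.9, -0.3]
finger_gap: 0.0608
grip_force: 33.1
```

Emit:
step_arm(moves=[[[0, 0, 0], [0, 0, 0], 50], [[0, 0, 0], [0, 0, 0], 50]])

```text
clock: 10.32
tcp_pos: [0.4112, 0.2251, 0.1898]
orientation: [0.0, -0.001, 1.0, -0.0]
wrist_force: [0.0, -0.1, -0.3]
finger_gap: 0.0606
grip_force: 33.1
```

Run:
```python
from m import *
s=telemetry.get_state();print(s["clock"],np.round(s["tcp_pos"],4))
im=imaging.read_camera("wrist");cv2.imwrite("pics/w2.png",im[:,:,::-1])
```

```text
10.3167 [0.4112 0.2251 0.1898]
```

View pics/w2.png

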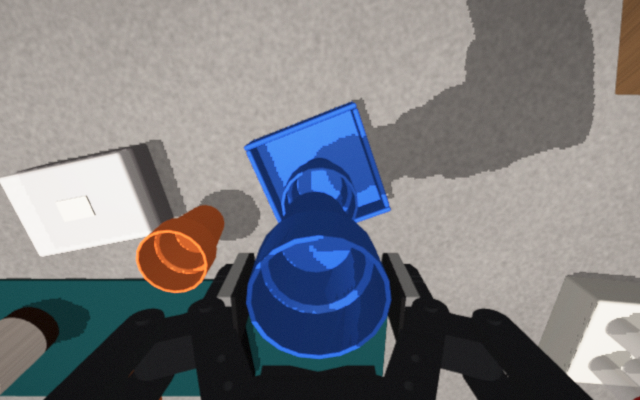

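The wrist view shows the lower cup's rim spanning columns 282–355, centred at 318. The held cup is also centred at 318, so they are aligned and I'll insert it.

Emit:
step_arm(moves=[[[0, 0, 25], [0, 0, 0], 50], [[0, 0, 50], [0, 0, 0], 50], [[0, 0, 70], [0, 0, 0], 50], [[0, 0, 84], [0, 0, 0], 50], [[0, 0, 88], [0, 0, 0], 50], [[0, 0, 88], [0, 0, 0], 50]])

```text
clock: 10.87
tcp_pos: [0.4106, 0.2236, 0.1007]
orientation: [-0.001, 0.001, 1.0, -0.001]
wrist_force: [-0.4, 0.3, -0.5]
finger_gap: 0.0608
grip_force: 34.7
```

Emit:
step_arm(moves=[[[0, 0, 2], [0, 0, 0], 50], [[0, 0, 4], [0, 0, 0], 50], [[0, 0, 4], [0, 0, 0], 50]])

```text
clock: 11.12
tcp_pos: [0.4118, 0.2251, 0.0981]
orientation: [0.001, 0.0, 1.0, 0.0]
wrist_force: [0.1, -0.7, -1.1]
finger_gap: 0.0605
grip_force: 34.7
```

Emit:
step_arm(moves=[[[0, 0, 2], [0, 0, 0], 50], [[0, 0, 2], [0, 0, 0], 50]])

```text
clock: 11.28
tcp_pos: [0.4131, 0.2257, 0.0975]
orientation: [0.002, -0.0, 1.0, 0.001]
wrist_force: [-1.0, -1.1, 8.9]
finger_gap: 0.0605
grip_force: 35.4
```

Emit:
step_arm(moves=[[[0, 0, 0], [0, 0, 0], 85], [[0, 0, 0], [0, 0, 0], 85], [[0, 0, 0], [0, 0, 0], 85], [[0, 0, -30], [0, 0, 0], 85], [[0, 0, -60], [0, 0, 0], 85], [[-15, -35, -65], [0, 0, 0], 85], [[-33, -73, -65], [0, 0, 0], 85], [[-50, -108, -65], [0, 0, 0], 85]])

```text
clock: 11.95
tcp_pos: [0.462, 0.1167, 0.1615]
orientation: [0.001, -0.002, 1.0, 0.0]
wrist_force: [0.4, 1.1, -1.0]
finger_gap: 0.0846
grip_force: 0.0
```

Emit:
step_arm(moves=[[[-6, -15, 0], [0, 0, 0], 85], [[-6, -15, 0], [0, 0, 0], 85], [[-6, -15, 0], [0, 0, 0], 85]])

```text
clock: 12.2
tcp_pos: [0.4672, 0.1016, 0.1602]
orientation: [-0.0, 0.001, 1.0, 0.0]
wrist_force: [0.1, 0.3, -0.4]
finger_gap: 0.0849
grip_force: 0.0
```

Emit:
step_arm(moves=[[[0, 0, 40], [0, 0, 0], 85], [[0, 0, 75], [0, 0, 0], 85], [[0, 0, 99], [0, 0, 0], 85], [[0, 0, 99], [0, 0, 0], 50], [[0, 0, 99], [0, 0, 0], 50], [[0, 0, 99], [0, 0, 0], 50], [[0, 0, 99], [0, 0, 0], 50], [[0, 0, 99], [0, 0, 0], 50]])

```text
clock: 12.87
tcp_pos: [0.4686, 0.1027, 0.0632]
orientation: [0.002, -0.0, 1.0, 0.0]
wrist_force: [-0.1, 0.9, -0.9]
finger_gap: 0.0594
grip_force: 34.9
```

Emit:
step_arm(moves=[[[0, 0, -35], [0, 0, 0], 50], [[0, 0, -70], [0, 0, 0], 50], [[0, -15, -90], [0, 0, 0], 50], [[4, -50, -90], [0, 0, 0], 50], [[8, -90, -90], [0, 0, 0], 50], [[13, -130, -90], [0, 0, 0], 50], [[17, -170, -90], [0, 0, 0], 50], [[21, -210, -90], [0, 0, 0], 50]])

```text
clock: 13.53
tcp_pos: [0.4464, -0.1096, 0.153]
orientation: [0.001, -0.0, 1.0, -0.001]
wrist_force: [1.3, -0.3, -0.5]
finger_gap: 0.0599
grip_force: 34.8
```

Emit:
step_arm(moves=[[[4, -40, 0], [0, 0, 0], 50], [[9, -80, 0], [0, 0, 0], 50], [[13, -110, 0], [0, 0, 0], 50], [[14, -125, 0], [0, 0, 0], 50], [[14, -125, 20], [0, 0, 0], 50], [[14, -125, 50], [0, 0, 0], 50], [[14, -125, 75], [0, 0, 0], 50], [[14, -125, 81], [0, 0, 0], 50]])

```text
clock: 14.2
tcp_pos: [0.4305, -0.2318, 0.0681]
orientation: [-0.002, 0.0, 1.0, 0.001]
wrist_force: [-1.2, 0.1, -1.4]
finger_gap: 0.0597
grip_force: 34.8
```

Emit:
step_arm(moves=[[[0, 0, 3], [0, 0, 0], 50], [[0, 0, 4], [0, 0, 0], 50], [[0, 0, 4], [0, 0, 0], 50]])

```text
clock: 14.45
tcp_pos: [0.4333, -0.2333, 0.0679]
orientation: [0.001, -0.0, 1.0, -0.001]
wrist_force: [-0.5, 0.4, 0.3]
finger_gap: 0.0597
grip_force: 34.8
```

Emit:
step_arm(moves=[[[0, 0, 2], [0, 0, 0], 50], [[0, 0, 2], [0, 0, 0], 50]])

```text
clock: 14.62
tcp_pos: [0.4339, -0.2337, 0.0665]
orientation: [0.002, -0.0, 1.0, -0.001]
wrist_force: [0.2, -0.6, 4.2]
finger_gap: 0.0596
grip_force: 35.1
```

Emit:
step_arm(moves=[[[0, 0, 0], [0, 0, 0], 85], [[0, 0, 0], [0, 0, 0], 85], [[0, 0, 0], [0, 0, 0], 85], [[0, 0, -35], [0, 0, 0], 85], [[0, 0, -70], [0, 0, 0], 85], [[0, 35, -85], [0, 0, 0], 85], [[0, 75, -85], [0, 0, 0], 85], [[0, 115, -85], [0, 0, 0], 85]])

```text
clock: 15.28
tcp_pos: [0.4333, -0.1177, 0.1511]
orientation: [0.002, 0.001, 1.0, -0.001]
wrist_force: [0.2, 0.2, -0.7]
finger_gap: 0.0852
grip_force: 0.0
```

Emit:
step_arm(moves=[[[0, 40, 0], [0, 0, 0], 85], [[0, 80, 0], [0, 0, 0], 85], [[0, 120, 0], [0, 0, 0], 85], [[-20, 145, 0], [0, 0, 0], 85], [[-60, 145, 0], [0, 0, 0], 85], [[-100, 145, 0], [0, 0, 0], 85], [[-140, 145, 0], [0, 0, 0], 85], [[-175, 145, 0], [0, 0, 0], 85]])

```text
clock: 15.95
tcp_pos: [0.6095, 0.0279, 0.1495]
orientation: [0.001, -0.001, 1.0, -0.0]
wrist_force: [-0.5, -0.2, 0.6]
finger_gap: 0.0849
grip_force: 0.0
```

Emit:
step_arm(moves=[[[-25, 0, 0], [0, 0, 0], 85], [[-38, 0, 0], [0, 0, 0], 85], [[-38, 0, 0], [0, 0, 0], 85], [[-38, 0, 0], [0, 0, 0], 85]])

```text
clock: 16.28
tcp_pos: [0.6451, 0.0274, 0.1486]
orientation: [-0.001, -0.0, 1.0, 0.0]
wrist_force: [-0.5, 0.1, -0.7]
finger_gap: 0.0849
grip_force: 0.0
```

Run:
```python
from m import *
s=telemetry.get_state();print(s["clock"],np.round(s["tcp_pos"],4))
P=imaging.camera_params("wrist");im=imaging.read_camera("wrist")
for b in blobs(mask(im,"o")): print("w",b.mean(0).round(),len(b),cup("wrist",b,.095,P))
im=imaging.read_camera("side");cv2.imwrite("pics/s3.png",im[:,:,::-1])
```

```text
16.2833 [0.6451 0.0274 0.1486]
w [314. 215.] 256 (array([0.64395884, 0.02500472]), np.float64(0.05883137692455294))
```

View pics/s3.png

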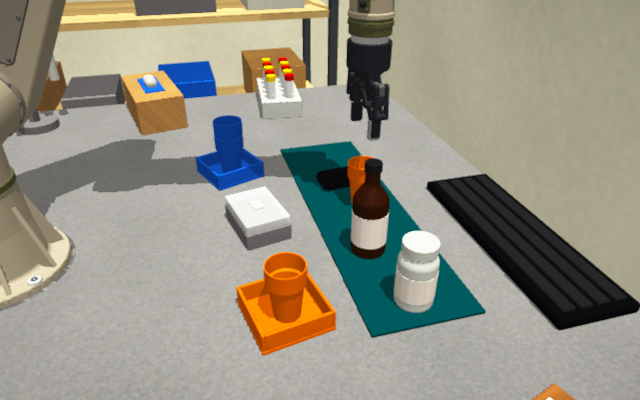

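The side view shows the blue nested stack upright in the blue tray at (229,145), and the orange cup upright in the orange tray at (286,288). The gripper is above the last orange cup at (362,175), clear of the bottle.

Emit:
step_arm(moves=[[[0, -2, 40], [0, 0, 0], 85], [[0, -2, 70], [0, 0, 0], 85], [[0, -2, 83], [0, 0, 0], 85], [[0, -2, 83], [0, 0, 0], 50], [[0, -2, 83], [0, 0, 0], 50], [[0, -2, 83], [0, 0, 0], 50], [[0, -2, 83], [0, 0, 0], 50], [[0, -2, 83], [0, 0, 0], 50]])

```text
clock: 17.05
tcp_pos: [0.6463, 0.0252, 0.0683]
orientation: [0.002, -0.0, 1.0, -0.0]
wrist_force: [0.2, -0.1, -0.9]
finger_gap: 0.0593
grip_force: 35.2
```

Emit:
step_arm(moves=[[[0, 0, -35], [0, 0, 0], 50], [[0, 0, -70], [0, 0, 0], 50], [[0, 0, -105], [0, 0, 0], 50], [[20, 0, -123], [0, 0, 0], 50], [[60, 0, -123], [0, 0, 0], 50], [[100, 0, -123], [0, 0, 0], 50], [[140, 0, -123], [0, 0, 0], 50], [[180, 0, -123], [0, 0, 0], 50]])

```text
clock: 17.72
tcp_pos: [0.4638, 0.0253, 0.1903]
orientation: [0.001, -0.0, 1.0, -0.0]
wrist_force: [0.1, -0.7, -1.0]
finger_gap: 0.0595
grip_force: 35.2
```

Emit:
step_arm(moves=[[[33, -15, 0], [0, 0, 0], 50], [[33, -50, 0], [0, 0, 0], 50], [[33, -90, 0], [0, 0, 0], 50], [[33, -130, 0], [0, 0, 0], 50], [[33, -170, 0], [0, 0, 0], 50], [[33, -210, 0], [0, 0, 0], 50], [[33, -245, 0], [0, 0, 0], 50], [[33, -258, 0], [0, 0, 0], 50]])

```text
clock: 18.38
tcp_pos: [0.4328, -0.2376, 0.1906]
orientation: [0.001, 0.002, 1.0, -0.002]
wrist_force: [-0.1, 0.4, 0.2]
finger_gap: 0.059
grip_force: 35.2
```

Emit:
step_arm(moves=[[[0, 0, 0], [0, 0, 0], 50], [[0, 0, 0], [0, 0, 0], 50], [[0, 0, 0], [0, 0, 0], 50]])

```text
clock: 18.63
tcp_pos: [0.432, -0.2316, 0.1897]
orientation: [-0.0, -0.0, 1.0, 0.0]
wrist_force: [1.2, 0.9, -1.1]
finger_gap: 0.0597
grip_force: 35.2
```

Run:
```python
from m import *
s=telemetry.get_state();print(s["clock"],np.round(s["tcp_pos"],4))
im=imaging.read_camera("wrist");cv2.imwrite("pics/w3.png",im[:,:,::-1])
```

```text
18.6333 [ 0.432  -0.2316  0.1897]
```

View pics/w3.png

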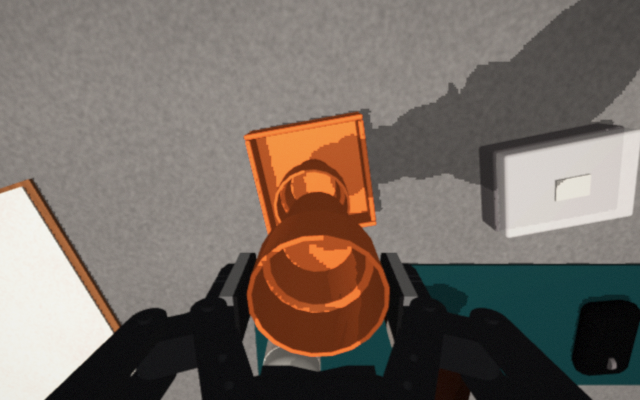

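The lower cup's rim is centred at column 311 and the held cup at 318, so I'll shift about 3–4 mm towards −y while inserting.

Emit:
step_arm(moves=[[[-1, -4, 20], [0, 0, 0], 50], [[-1, -4, 30], [0, 0, 0], 50], [[-1, -4, 50], [0, 0, 0], 50], [[-1, -4, 70], [0, 0, 0], 50], [[-1, -4, 84], [0, 0, 0], 50], [[-1, -4, 88], [0, 0, 0], 50], [[-1, -4, 88], [0, 0, 0], 50]])

```text
clock: 19.27
tcp_pos: [0.4328, -0.2352, 0.1007]
orientation: [-0.001, -0.001, 1.0, 0.001]
wrist_force: [0.0, -0.2, -0.1]
finger_gap: 0.0595
grip_force: 35.2
```

Emit:
step_arm(moves=[[[0, 0, 2], [0, 0, 0], 50], [[0, 0, 4], [0, 0, 0], 50], [[0, 0, 4], [0, 0, 0], 50]])

```text
clock: 19.52
tcp_pos: [0.434, -0.2368, 0.0991]
orientation: [0.001, -0.0, 1.0, -0.0]
wrist_force: [-0.4, 2.1, 6.4]
finger_gap: 0.0593
grip_force: 36.0
```

Emit:
step_arm(moves=[[[0, 0, 0], [0, 0, 0], 85], [[0, 0, 0], [0, 0, 0], 85], [[0, 0, 0], [0, 0, 0], 85], [[0, 0, -30], [0, 0, 0], 85], [[0, 0, -60], [0, 0, 0], 85], [[0, 20, -90], [0, 0, 0], 85], [[0, 60, -100], [0, 0, 0], 85], [[0, 100, -100], [0, 0, 0], 85]])

```text
clock: 20.18
tcp_pos: [0.4352, -0.1377, 0.2007]
orientation: [0.003, 0.002, 1.0, -0.001]
wrist_force: [1.3, 0.6, 0.2]
finger_gap: 0.0848
grip_force: 0.0
```

Emit:
step_arm(moves=[[[0, 40, 0], [0, 0, 0], 85], [[0, 80, 0], [0, 0, 0], 85], [[0, 100, 0], [0, 0, 0], 85], [[0, 100, 0], [0, 0, 0], 85], [[0, 100, 0], [0, 0, 0], 85]])

```text
clock: 20.6
tcp_pos: [0.4332, -0.0358, 0.1976]
orientation: [0.0, -0.002, 1.0, -0.0]
wrist_force: [-0.4, -1.3, -0.6]
finger_gap: 0.0853
grip_force: 0.0
```

Run:
```python
from m import *
im=imaging.read_camera("side");cv2.imwrite("pics/s4.png",im[:,:,::-1])
```

```text
(no output)
```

View pics/s4.png

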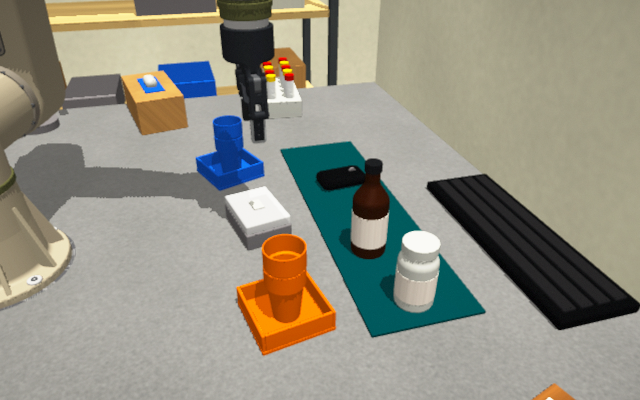

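Both stacks stand upright and nested, the orange one at (286,275) and the blue one at (229,145). The other items look unmoved and the gripper is clear of everything.

```bash
python3 -c "
from workcell import env
print(env.hand_in())"
```

```text
the job is handed in; nothing more can be done
None
```

I handed the job in at about 21 s of the 72 s allowed: the two orange cups stand nested in the orange tray, the two blue cups stand nested in the blue tray, no cup tipped over, and the bottle, jar, tip box and mouse look unmoved in the last picture.

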